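Pack the bun foot and put the lid on the box

ROBOT

A 6-joint arm with a two-finger parallel gripper is mounted at the origin on the work surface. World frame = base frame: x ahead of the robot, y to its left, z up, the work surface at z = 0. Lengths are in m, angles in rad, forces in N, time in s.
With the tool pointing down it reaches from about 0.4 to 0.825 m from the base axis. Payload 7 kg.
Tool frame: the origin (TCP) lies between the finger pads; the fingertips stand 17 mm ahead of it and the grasp point (between the pads) lies 2 mm behind it; x points along the fingers, z is the direction in which the jaws open and shut, and the axes are right-handed (so a half turn about x gives the same grasp; the last joint's range is limited). The gripper opens to 88 mm and grips with 3 to 60 N. Pads are 19 mm wide; open, the fingers measure 130 mm over their backs; the gripper's body (78 mm by 193 mm) begins 47 mm behind the grasp point.
Start: joints at [1.391, 0.359, 0.012, 0, -1.224, -0.288], TCP at [0.304, 0.602, 0.244] pointing down, gripper open.
Joint ranges: [-3.07, 3.07], [-1.43, 2.12], [-1.02, 1.25], [-3.03, 1.67], [-3.05, -0], [-3.03, 3.03]. Speed limits (rad/s): [2.39, 2.39, 3.01, 3.14, 3.14, 3.14].

INTERFACE

Orientations are given as [roll, pitch, yaw] about the fixed x, y, z axes, in that order (R = Rz(yaw) Ry(pitch) Rx(roll)).
In Python, from station import * gives the robot as it stands.
- The arm moves only by the tool step_arm, never from a script. Its argument "deltas" is a list of rows, each a list of 5 numbers: the shift along the tool's x, y, z in cm, then the turn about the tool's x in degrees, then the closure, from 0 (fully open) to 1 (shut). In form: [[dx, dy, dz, roll, fingers], ...]. A call has exactly 10 rows; each row is the pose to reach, as a shift and turn from the pose commanded when the call began, along the tool's axes at that moment; what a row does not reach only later rows make up. A row lasts 1/12 s, in which the tool goes at most 41.7 mm and 7.16 degrees, less where a joint would pass 70% of its speed; a pose out of reach is approached as far as the arm can. A call with a gripper value outside its range is refused whole. The fingers move at their own pace and stop on an object; "squeeze" is the grip in N (left out, the last holds). Time passes only in rows, so rows that repeat a pose let the fingers close, or fill a call up. It gives the time, the measured TCP pose, the force and the opening at its end, in the units of the state.
- get_state(): the state, without advancing time (a new reading comes with each control period).
- grab_frame(name): name is "side" or "top"; returns a dict with "pixels" (420x560x3 uint8, red, green, blue), "range_z" (420x560 float32, m along the optical axis (not along the pixel's ray), 0 where there is no reading), "fx", "fy", "cx", "cy" (pixels), "view" (4x4, takes a point from world to camera coordinates). Camera axes: x right, y down, z forward; pixel columns grow to the right and rows downward; lengths in m; the calibration is good to about 2 mm. A picture is of the moment at which its call begins.
- job_done(): hands the job in, once; it reports no verdict.
Trained networks look in the newest picture that a camera, given by its name, has taken for a name from the list of things; names that differ only in an ending like _2 or _b are one class to them, and where a whole thing is asked for, a point or a joint stands for the part that bears it (a point fixed in the world has none). Each returns a list of dicts, best first, with "conf" (0 to 1); they miss things now and then, are a little off and sometimes report something else, mostly with a low value. They report only what shows in the picture. A call takes as long as a camera call. They do not tell look-alikes from the thing itself.
- boxes_of(thing, camera): "extent" ([left, top, right, bottom] in pixels, round what is visible of it).
- masks_of(thing, camera): "mask" (420x560 bool, what is visible of it) and "extent" ([left, top, right, bottom] in pixels, round what is visible of it).
The state is a dict: "t": time; "q": joint angles; "qd": joint speeds; "joint_efforts": joint torques, N m; "eef_pos": TCP position; "ee_rot": TCP orientation; "force": force on the tool from outside, world axes, zero at the start; "moment": the same for the moment, N m; "width": finger opening in m.
Only numpy, scipy, OpenCV 4.12 (cv2) and the standard library are available. Lean on these libraries where they do the work, as an engineer would, in place of code of your own. Each camera call takes 0.05 s, during which the arm holds its last target.

TASK

Three turned wooden pieces stand on the bench to one side of the open plywood box. Take the only one that is low enough to stay below the box's rim, the squat bun foot like the one already in the box, and stand it on the box's floor beside its twin. Then put the loose lid with the wooden bar handle on the box, square to it, so that it sits flat on the rim all round.

Things in the scene. Friction and masses are not known exactly. Their poses are not given: they have to be found in the camera images.
- box: Open plywood box, fixed: 146 mm (its x) by 186 mm (y) outside, 50 mm high, walls and floor 8 mm thick (inside 130 x 170, 42 deep). Origin: centre of its underside, on the bench; z up. The twin stands in its +y half; the -y half is free: the foot fits 42 mm from the box's centre along -y, set down with the fingers closing along the box's x.
- lid: Loose plywood lid on the bench, 0.3 kg: block 106 x 146 x 6 mm below, plate 166 (x) by 206 (y) x 8 mm on it, then a central bar handle 18 wide (x), 80 long (y), 30 tall. Origin: centre of the block's underside, z up, handle top at 44 mm. On the box the block drops inside with 12 mm play a side and the origin is 44 mm above the box's. A half turn is the same.
- foot: Loose low bun foot of turned light wood: round, 46 mm in diameter (straight from 5 to 23 mm up), 30 mm tall, about 40 g, standing on the bench. Origin: centre of its underside, z up. The two other turned pieces are as wide but 70 and 101 mm tall, too tall for the box, and stand at least 100 mm from it, centre to centre.
- twin: Identical loose bun foot (46 mm in diameter, 30 mm tall) already standing in the box's +y half, 38 to 48 mm from the box's centre; it stays there upright. Origin: centre of its underside, z up.
There are look-alikes about, which are no part of the job. Leave any red or turquoise look-alike of the foot alone. Leave any red look-alike of the twin alone.

How it is judged:
By the outcome, as a careful person would: the job done as asked, in the order asked, and still so for the second after the job is handed in, with the robot touching nothing.
It also fails if it takes over 51 s, if anything falls off the work surface, if the arm or the gripper's body presses on something with over 40 N, if the wrist force passes 120 N, or if a joint passes its speed limit or range.

## Working session

There is one attempt and no reset: what is moved stays moved. The work goes in short steps, Python scripts to look and compute and a tool call to move; the robot and the scene stay as the last step left them, time stands still between calls to the robot, and variables do not carry over. Pictures are saved under pics/ and viewed, and the job is handed in when it is done.

Besides the shell and the picture viewer there is one more tool, called after "Call:" as name(argument=value, ...) on one line, values as JSON. step_arm: Moves the arm, as the interface text tells. Its arguments: {"type":"object","properties":{"deltas":{"type":"array"},"squeeze":{"type":"number"}},"required":["deltas"]}

```bash
mkdir -p pics; ls; cat > h.py <<'E'
from station import *
import numpy as np, cv2
from scipy.spatial.transform import Rotation as R
def save(f,n): cv2.imwrite('pics/'+n,cv2.cvtColor(f['pixels'],cv2.COLOR_RGB2BGR))
def cloud(f):
    z=f['range_z']; v,u=np.mgrid[0:z.shape[0],0:z.shape[1]]
    p=np.stack([(u-f['cx'])/f['fx']*z,(v-f['cy'])/f['fy']*z,z],-1)
    T=np.linalg.inv(f['view']); w=p@T[:3,:3].T+T[:3,3]; w[z==0]=np.nan
    return w
E
python3 - <<'E'
from h import *
s=get_state(); print({k:np.round(v,3).tolist() for k,v in s.items()})
for c in ['top','side']:
    f=grab_frame(c); save(f,c+'0.png'); w=cloud(f); np.savez(c+'0.npz',w=w,px=f['pixels'],view=f['view'],K=[f['fx'],f['fy'],f['cx'],f['cy']])
    print(c,np.round(np.linalg.inv(f['view']),3).tolist(),f['fx'])
    for t in ['box','lid','foot','twin']:
        for m in masks_of(t,c):
            q=w[m['mask']]; print(t,round(m['conf'],2),np.round(m['extent']).tolist(),np.round(np.nanmedian(q,0),3),np.round(np.nanpercentile(q[:,2],95),3))
E
```

```text
pics
{'t': 0.0, 'q': [1.391, 0.359, 0.011, -0.0, -1.224, -0.288], 'qd': [-0.0, 0.0, -0.001, -0.001, 0.001, -0.0], 'joint_efforts': [0.002, -58.272, 29.305, 6.997, 0.007, -0.0], 'eef_pos': [0.304, 0.602, 0.243], 'ee_rot': [0.102, 1.569, -1.937], 'force': [0.2, 0.413, 0.632], 'moment': [-0.048, 0.025, -0.01], 'width': 0.088}
top [[-0.009, -0.998, 0.07, 0.429], [-0.999, 0.011, 0.031, -0.035], [-0.031, -0.069, -0.997, 1.169], [0.0, 0.0, 0.0, 1.0]] 541.4977873461486
box 0.79 [223.0, 174.0, 316.0, 251.0] [0.5   0.025 0.009] 0.051
lid 0.68 [90.0, 162.0, 199.0, 256.0] [0.506 0.296 0.014] 0.02
foot 0.92 [407.0, 270.0, 433.0, 289.0] [ 0.357 -0.288  0.028] 0.033
foot 0.71 [373.0, 239.0, 400.0, 262.0] [ 0.413 -0.214  0.027] 0.033
foot 0.66 [337.0, 227.0, 358.0, 248.0] [ 0.449 -0.135  0.028] 0.033
twin 0.9 [247.0, 134.0, 268.0, 156.0] [0.645 0.044 0.027] 0.032
twin 0.9 [192.0, 281.0, 211.0, 303.0] [0.333 0.165 0.027] 0.033
twin 0.54 [239.0, 201.0, 255.0, 224.0] [0.497 0.076 0.035] 0.04
side [[0.99, -0.062, 0.126, 0.376], [-0.14, -0.5, 0.855, -0.899], [0.01, -0.864, -0.504, 0.566], [0.0, 0.0, 0.0, 1.0]] 512.2597198777003
box 0.73 [229.0, 168.0, 318.0, 236.0] [0.5   0.027 0.025] 0.05
lid 0.75 [223.0, 134.0, 293.0, 171.0] [0.5   0.284 0.015] 0.036
foot 0.83 [227.0, 268.0, 256.0, 294.0] [ 0.412 -0.226  0.024] 0.03
foot 0.77 [193.0, 299.0, 220.0, 328.0] [ 0.356 -0.301  0.024] 0.03
foot 0.6 [241.0, 236.0, 270.0, 264.0] [ 0.448 -0.147  0.023] 0.03
twin 0.89 [258.0, 182.0, 280.0, 200.0] [0.495 0.064 0.031] 0.039
twin 0.74 [181.0, 168.0, 201.0, 189.0] [0.331 0.155 0.023] 0.031
twin 0.54 [327.0, 187.0, 346.0, 206.0] [0.643 0.035 0.023] 0.031
```

```bash
python3 - <<'E'
import cv2
a=cv2.imread('pics/top0.png');cv2.imwrite('pics/crop0.png',cv2.resize(a[200:320,310:470],None,fx=4.5,fy=4.5))
E
```

```text
(no output)
```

View pics/top0.png

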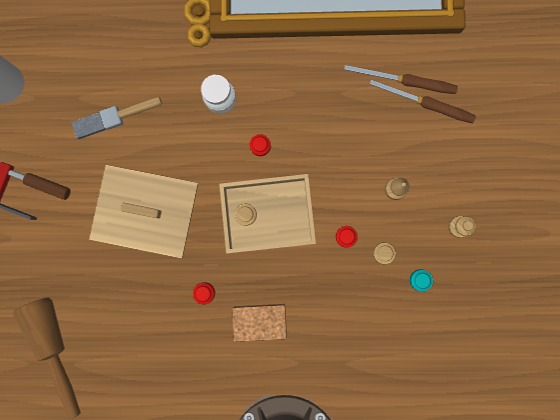

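View pics/side0.png

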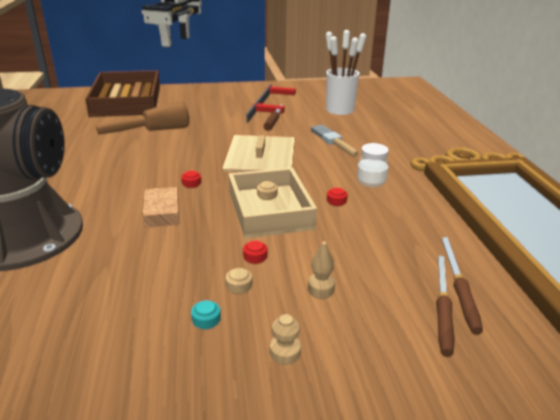

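```bash
sleep 0
```

```text
(no output)
```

View pics/crop0.png

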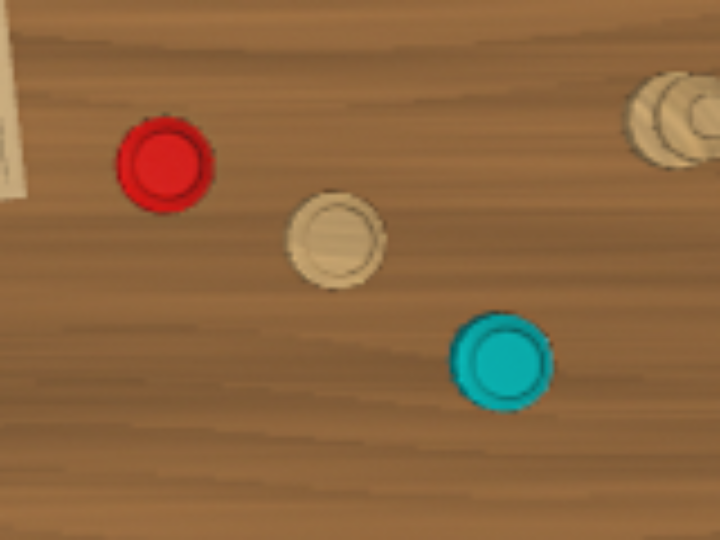

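```bash
python3 - <<'E'
import numpy as np, cv2
from scipy.optimize import least_squares
for c in ['top','side']:
    d=np.load(c+'0.npz'); w=d['w']
    def near(x,y,r,lo,hi):
        m=(np.hypot(w[...,0]-x,w[...,1]-y)<r)&(w[...,2]>lo)&(w[...,2]<hi); return w[m]
    b=near(.6,-.4,.05,-.05,.05); print(c,'bench z',np.nanmedian(b[:,2]))
    for n,x,y in [('foot',.413,-.216),('red',.449,-.138),('turq',.357,-.29),('twin',.497,.072)]:
        p=near(x,y,.032,.018 if n!='twin' else .026,.06); t=p[p[:,2]>np.percentile(p[:,2],95)-.004]
        cc,r=cv2.minEnclosingCircle(t[:,:2].astype(np.float32)); cc2,r2=cv2.minEnclosingCircle(p[:,:2].astype(np.float32)); print(n,np.round(cc,4),round(r,4),np.round(cc2,4),round(r2,4),'z',np.round(np.percentile(p[:,2],[5,50,98]),4),len(p))
    p=near(.5,.02,.15,.044,.056); p=p[(np.abs(p[:,1]-.02)<.115)]
    print('box',cv2.minAreaRect(p[:,:2].astype(np.float32)),len(p),np.median(p[:,2]))
    p=near(.505,.287,.15,.009,.02); print('lid plate',cv2.minAreaRect(p[:,:2].astype(np.float32)),np.median(p[:,2]),len(p))
    p=near(.505,.287,.1,.035,.06); print('handle',cv2.minAreaRect(p[:,:2].astype(np.float32)),np.median(p[:,2]),len(p))
    for n,x,y in [('A',.53,-.235),('B',.46,-.36)]:
        p=near(x,y,.08,.035,.15)
        for lo in (.035,.06,.075,.09):
            q=p[(p[:,2]>lo)]
            if len(q): print(n,lo,np.round(q.min(0),3),np.round(q.max(0),3))
E
```

```text
top bench z 0.00032281796762667625
foot [ 0.4116 -0.2159] 0.0179 [ 0.413  -0.2158] 0.0231 z [0.0219 0.0275 0.0338] 369
red [ 0.4479 -0.1374] 0.0192 [ 0.4492 -0.1368] 0.023 z [0.0216 0.0278 0.0341] 369
turq [ 0.3545 -0.2923] 0.0202 [ 0.3559 -0.2917] 0.0232 z [0.021  0.0274 0.033 ] 385
twin [0.4969 0.0757] 0.0196 [0.4979 0.0762] 0.023 z [0.0292 0.0354 0.0419] 361
box ((0.49808722734451294, 0.029276765882968903), (0.14621412754058838, 0.1862177550792694), 5.625901699066162) 1219 0.049884237925730046
lid plate ((0.5082130432128906, 0.29854339361190796), (0.20753300189971924, 0.1666834056377411), 78.29623413085938) 0.013846534766678964 6796
handle ((0.5082410573959351, 0.2980495095252991), (0.08102995157241821, 0.017802182585000992), 78.19345092773438) 0.043459639405203365 327
A 0.035 [ 0.531 -0.262  0.053] [ 0.566 -0.226  0.104]
A 0.06 [ 0.531 -0.262  0.06 ] [ 0.566 -0.226  0.104]
A 0.075 [ 0.536 -0.257  0.075] [ 0.562 -0.229  0.104]
A 0.09 [ 0.543 -0.248  0.09 ] [ 0.554 -0.236  0.104]
B 0.035 [ 0.448 -0.395  0.043] [ 0.487 -0.356  0.077]
B 0.06 [ 0.45  -0.391  0.06 ] [ 0.485 -0.357  0.0
[... 458 characters left out ...]
58382320404), (0.14714570343494415, 0.19208312034606934), 5.3530497550964355) 976 0.049314728389207974
lid plate ((0.5071240067481995, 0.3017426133155823), (0.21767021715641022, 0.1664993017911911), 78.14967346191406) 0.014459817794432617 2015
handle ((0.5074883103370667, 0.2987401485443115), (0.0824427381157875, 0.017496583983302116), 77.8109130859375) 0.04393057736902539 115
A 0.035 [ 0.53  -0.261  0.035] [ 0.566 -0.233  0.101]
A 0.06 [ 0.531 -0.26   0.06 ] [ 0.566 -0.233  0.101]
A 0.075 [ 0.536 -0.254  0.075] [ 0.561 -0.236  0.101]
A 0.09 [ 0.544 -0.248  0.09 ] [ 0.553 -0.238  0.101]
B 0.035 [ 0.448 -0.394  0.035] [ 0.486 -0.356  0.071]
B 0.06 [ 0.451 -0.391  0.06 ] [ 0.482 -0.364  0.071]
```

```bash
cat >> h.py <<'E'
def go(x,y,z,yaw,s=None):
    "delta in tool axes (cm, deg) from the present pose to TCP x,y,z with closing axis at yaw deg (mod 180)"
    s=s or get_state(); M=R.from_euler('xyz',s['ee_rot']).as_matrix()
    d=M.T@(np.array([x,y,z])-s['eef_pos'])*100
    a=np.deg2rad(yaw); zt=M.T@np.array([np.cos(a),np.sin(a),0]); t=np.degrees(np.arctan2(-zt[1],zt[2]))
    t=(t+90)%180-90
    print('t',round(s['t'],2),'pos',np.round(s['eef_pos'],4),'q6',round(s['q'][5],2),'cur yaw',round(np.degrees(np.arctan2(M[1,2],M[0,2])),2),'tilt',np.round(M[:,0],4),'F',np.round(s['force'],1),'w',round(s['width'],4)); print('delta',np.round(d,2),'turn',round(t,2))
E
python3 - <<'E'
from h import *
s=get_state(); print(np.round(R.from_euler('xyz',s['ee_rot']).as_matrix(),3))
go(.5,.1,.22,5.5); go(.412,-.2155,.2,5.5)
E
```

```text
[[-0.     0.893 -0.451]
 [-0.    -0.451 -0.893]
 [-1.     0.     0.   ]]
t 0.5 pos [0.3044 0.6024 0.2435] q6 -0.29 cur yaw -116.8 tilt [-0.e+00 -1.e-04 -1.e+00] F [0.3 0.7 0.4] w 0.0878
delta [ 2.36 40.12 36.02] turn 57.7
t 0.5 pos [0.3044 0.6024 0.2435] q6 -0.29 cur yaw -116.8 tilt [-0.e+00 -1.e-04 -1.e+00] F [0.3 0.7 0.4] w 0.0878
delta [ 4.36 46.49 68.15] turn 57.7
```

Call:
step_arm(deltas=[[0.1, 1, 1, 1, 0], [0.2, 3, 2.7, 4, 0], [0.4, 6, 5.4, 9, 0], [0.6, 9, 8.1, 14, 0], [0.8, 12, 10.8, 19, 0], [1, 15, 13.5, 24, 0], [1.2, 18, 16.2, 29, 0], [1.4, 21, 18.9, 34, 0], [1.5, 24, 21.6, 37, 0], [1.5, 26, 23.4, 38, 0]])

```text
t: 1.33
eef_pos: [0.4312, 0.2733, 0.2287]
ee_rot: [-0.011, 1.571, -2.717]
force: [0.1, -0.5, 0.4]
width: 0.0876
```

```bash
python3 -c "
from h import *
go(.412,-.2155,.15,5.5)"
```

```text
t 1.33 pos [0.4312 0.2733 0.2287] q6 -0.51 cur yaw -155.03 tilt [-1.e-04 -0.e+00 -1.e+00] F [ 0.1 -0.5  0.4] w 0.0876
delta [ 7.87 43.5  22.37] turn 19.47
```

Call:
step_arm(deltas=[[0.2, 2, 1, 1, 0], [0.6, 5, 2.6, 3, 0], [1, 8.5, 4.4, 5, 0], [1.5, 12, 6.2, 7, 0], [2, 15.5, 8, 9, 0], [2.5, 19, 9.8, 11, 0], [3, 22.5, 11.6, 13, 0], [3.5, 26, 13.4, 15, 0], [4, 29.5, 15.2, 17, 0], [4.5, 32.5, 16.8, 19, 0]])

```text
t: 2.17
eef_pos: [0.4168, -0.0913, 0.1839]
ee_rot: [-3.084, 1.569, 0.164]
force: [1.4, -0.4, -1.0]
width: 0.0876
```

```bash
python3 -c "
from h import *
go(.412,-.2155,.12,5.5)"
```

```text
t 2.17 pos [ 0.4168 -0.0913  0.1839] q6 -0.14 cur yaw -173.89 tilt [ 1.4e-03  2.0e-04 -1.0e+00] F [ 1.4 -0.4 -1. ] w 0.0876
delta [ 6.38 12.3   1.81] turn 0.61
```

Call:
step_arm(deltas=[[0.6, 3, 0.4, 0.6, 0], [1.5, 6, 0.8, 0.6, 0], [2.5, 9, 1.3, 0.6, 0], [3.5, 11, 1.6, 0.6, 0], [4.5, 12, 1.8, 0.6, 0], [5.5, 12.3, 1.8, 0.6, 0], [6.4, 12.3, 1.8, 0.6, 0], [6.4, 12.3, 1.8, 0.6, 0], [6.4, 12.3, 1.8, 0.6, 0], [6.4, 12.3, 1.8, 0.6, 0]])

```text
t: 3.0
eef_pos: [0.4131, -0.213, 0.1201]
ee_rot: [2.745, 1.57, -0.298]
force: [0.2, 0.3, 0.3]
width: 0.0875
```

```bash
python3 -c "
from h import *
go(.412,-.2155,.021,5.5)
f=grab_frame('top');save(f,'top1.png');f=grab_frame('side');save(f,'side1.png')"
```

```text
t 3.0 pos [ 0.4131 -0.213   0.1201] q6 0.15 cur yaw -174.34 tilt [ 7.e-04 -2.e-04 -1.e+00] F [0.2 0.3 0.3] w 0.0875
delta [9.91 0.24 0.14] turn 0.16
```

View pics/side1.png

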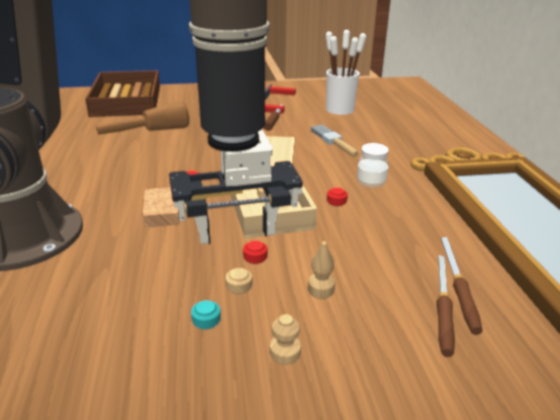

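Call:
step_arm(deltas=[[1, 0.2, 0.1, 0, 0], [2.5, 0.2, 0.1, 0, 0], [4, 0.2, 0.1, 0, 0], [5.5, 0.2, 0.1, 0, 0], [7, 0.2, 0.1, 0, 0], [8.3, 0.2, 0.1, 0, 0], [9.2, 0.2, 0.1, 0, 0], [9.9, 0.2, 0.1, 0, 0], [9.9, 0.2, 0.1, 0, 0], [9.9, 0.2, 0.1, 0, 0]], squeeze=15)

```text
t: 3.93
eef_pos: [0.412, -0.2155, 0.0207]
ee_rot: [0.455, 1.571, -2.589]
force: [0.2, 0.5, 0.1]
width: 0.0879
```

Call:
step_arm(deltas=[[0, 0, 0, 0, 0.2], [0, 0, 0, 0, 0.4], [0, 0, 0, 0, 0.6], [0, 0, 0, 0, 0.8], [0, 0, 0, 0, 1], [0, 0, 0, 0, 1], [0, 0, 0, 0, 1], [0, 0, 0, 0, 1], [0, 0, 0, 0, 1], [0, 0, 0, 0, 1]])

```text
t: 4.77
eef_pos: [0.412, -0.2156, 0.0207]
ee_rot: [2.762, 1.571, -0.282]
force: [-0.8, -0.0, 3.1]
width: 0.0451
```

```bash
python3 -c "
from h import *
go(.502,-.0123,.13,5.5)"
```

```text
t 4.77 pos [ 0.412  -0.2156  0.0207] q6 0.15 cur yaw -174.4 tilt [ 3.e-04 -1.e-04 -1.e+00] F [-0.8 -0.   3.1] w 0.0451
delta [-10.93 -19.35 -10.94] turn 0.1
```

Call:
step_arm(deltas=[[-0.5, 0, 0, 0, 1], [-1.5, 0, 0, 0, 1], [-3, 0, 0, 0, 1], [-5, 0, 0, 0, 1], [-7, 0, 0, 0, 1], [-9, -1, -0.6, 0, 1], [-10.5, -2.5, -1.4, 0, 1], [-11, -4.5, -2.5, 0, 1], [-11, -6.5, -3.7, 0, 1], [-11, -8.5, -4.8, 0, 1]])

```text
t: 5.6
eef_pos: [0.4518, -0.1254, 0.1315]
ee_rot: [-3.047, 1.569, 0.192]
force: [0.2, -0.1, -1.3]
width: 0.0451
```

Call:
step_arm(deltas=[[0, -2, -1.1, 0, 1], [0, -4, -2.3, 0, 1], [0, -6, -3.4, 0, 1], [0, -8, -4.5, 0, 1], [0, -9.5, -5.4, 0, 1], [0, -10.5, -5.9, 0, 1], [0, -10.8, -6.1, 0, 1], [0, -10.8, -6.1, 0, 1], [0, -10.8, -6.1, 0, 1], [0, -10.8, -6.1, 0, 1]])

```text
t: 6.43
eef_pos: [0.5009, -0.0136, 0.1305]
ee_rot: [0.079, 1.57, -2.966]
force: [0.4, 0.1, -0.3]
width: 0.0449
```

```bash
python3 -c "
from h import *
go(.502,-.0123,.0285,5.5)
f=grab_frame('side');save(f,'side2.png')
cv2.imwrite('pics/side2c.png',cv2.resize(cv2.imread('pics/side2.png')[80:280,140:380],None,fx=3,fy=3))"
```

```text
t 6.43 pos [ 0.5009 -0.0136  0.1305] q6 -0.27 cur yaw -174.45 tilt [-5.e-04 -1.e-04 -1.e+00] F [ 0.4  0.1 -0.3] w 0.0449
delta [10.2  -0.12 -0.12] turn 0.05
```

View pics/side2c.png

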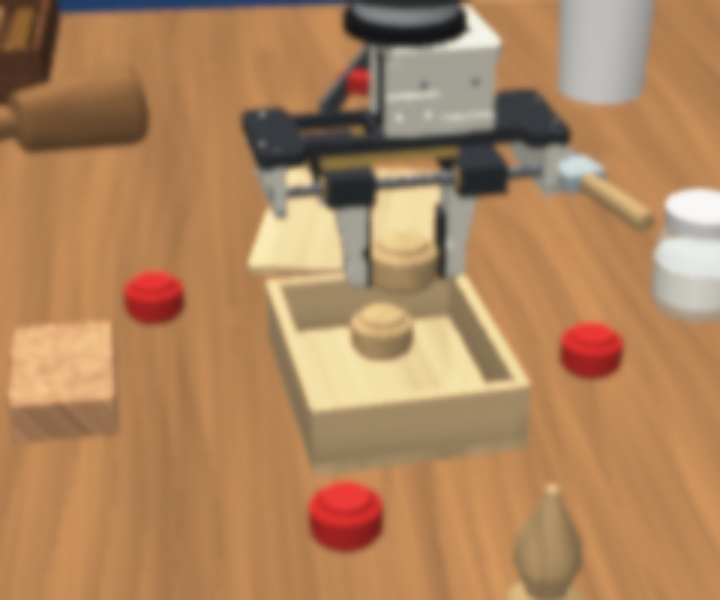

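Call:
step_arm(deltas=[[1, -0.1, -0.1, 0, 1], [2.5, -0.1, -0.1, 0, 1], [4, -0.1, -0.1, 0, 1], [5.5, -0.1, -0.1, 0, 1], [7, -0.1, -0.1, 0, 1], [8.3, -0.1, -0.1, 0, 1], [9.2, -0.1, -0.1, 0, 1], [9.8, -0.1, -0.1, 0, 1], [10.1, -0.1, -0.1, 0, 1], [10.1, -0.1, -0.1, 0, 1]])

```text
t: 7.32
eef_pos: [0.5022, -0.012, 0.0292]
ee_rot: [0.369, 1.57, -2.675]
force: [-0.4, 1.0, -1.3]
width: 0.045
```

```bash
python3 -c "
from h import *
go(.502,-.0123,.0285,5.5)"
```

```text
t 7.32 pos [ 0.5022 -0.012   0.0292] q6 -0.27 cur yaw -174.41 tilt [-7.e-04 -4.e-04 -1.e+00] F [-0.4  1.  -1.3] w 0.045
delta [0.07 0.03 0.02] turn 0.09
```

Call:
step_arm(deltas=[[0.05, 0, 0, 0, 1], [0.07, 0, 0, 0, 1], [0.07, 0, 0, 0, 1], [0.07, 0, 0, 0, 0.45], [0.07, 0, 0, 0, 0.4], [0.07, 0, 0, 0, 0.35], [0.07, 0, 0, 0, 0.3], [0.07, 0, 0, 0, 0.3], [0.07, 0, 0, 0, 0.3], [0.07, 0, 0, 0, 0.3]])

```text
t: 8.15
eef_pos: [0.5024, -0.0118, 0.0289]
ee_rot: [2.957, 1.571, -0.087]
force: [-0.5, -0.5, 0.1]
width: 0.0614
```

```bash
python3 -c "
from h import *
go(.502,-.0123,.15,5.5)"
```

```text
t 8.15 pos [ 0.5024 -0.0118  0.0289] q6 -0.27 cur yaw -174.4 tilt [ 0. -0. -1.] F [-0.5 -0.5  0.1] w 0.0614
delta [-12.11   0.05   0.05] turn 0.1
```

Call:
step_arm(deltas=[[-0.5, 0, 0, 0, 0.3], [-1.5, 0, 0, 0, 0.3], [-3, 0, 0, 0, 0.3], [-5, 0, 0, 0, 0.3], [-7.5, 0, 0, 0, 0.3], [-9.5, 0, 0, 0, 0.3], [-11, -1.5, 0, 1, 0.3], [-12, -4, 0, 3, 0.3], [-12, -7, 0, 6, 0.3], [-12, -10, 0, 9, 0.3]])

```text
t: 8.98
eef_pos: [0.4929, 0.0887, 0.1503]
ee_rot: [-2.528, 1.568, 0.551]
force: [0.5, 0.3, -0.0]
width: 0.0616
```

```bash
python3 -c "
from h import *
go(.508,.298,.15,-11.8)"
```

```text
t 8.98 pos [0.4929 0.0887 0.1503] q6 -0.63 cur yaw 176.38 tilt [ 0.0021  0.0013 -1.    ] F [ 0.5  0.3 -0. ] w 0.0616
delta [  0.06 -20.98  -0.19] turn 8.18
```

Call:
step_arm(deltas=[[0, -3, 0, 1, 0.3], [0, -6, 0, 2, 0.3], [0, -9, 0, 3, 0.3], [0, -12, -0.1, 4, 0.3], [0, -15, -0.1, 5, 0.3], [0, -18, -0.2, 6, 0.3], [0, -20, -0.2, 7, 0.3], [0, -20.9, -0.2, 8.2, 0.3], [0, -20.9, -0.2, 8.2, 0.3], [0, -20.9, -0.2, 8.2, 0.3]])

```text
t: 9.82
eef_pos: [0.5068, 0.2965, 0.1488]
ee_rot: [0.938, 1.57, -2.404]
force: [-0.3, -0.6, 0.5]
width: 0.0612
```

```bash
cat > chk.py <<'E'
from h import *
for c in ['top','side']:
    f=grab_frame(c); save(f,c+'3.png'); w=cloud(f)
    def near(x,y,r,lo,hi):
        m=(np.hypot(w[...,0]-x,w[...,1]-y)<r)&(w[...,2]>lo)&(w[...,2]<hi); return w[m]
    for n,x,y in [('foot',.502,-.012),('twin',.497,.077)]:
        p=near(x,y,.032,.026,.06)
        if len(p)>20: print(c,n,np.round(cv2.minEnclosingCircle(p[:,:2].astype(np.float32)),4) if 0 else cv2.minEnclosingCircle(p[:,:2].astype(np.float32)),np.percentile(p[:,2],98))
cv2.imwrite('pics/c3.png',np.hstack([cv2.resize(cv2.imread('pics/side3.png')[100:260,180:340],None,fx=2.5,fy=2.5),cv2.resize(cv2.imread('pics/top3.png')[140:300,200:360],None,fx=2.5,fy=2.5)]))
go(.508,.298,.035,-11.8)
E
python3 chk.py
```

```text
top foot ((0.501639723777771, -0.01232324168086052), 0.022875508293509483) 0.04219820615060779
top twin ((0.49759453535079956, 0.0760687068104744), 0.02288551814854145) 0.04269269753923056
side foot ((0.5006725192070007, -0.010225810110569), 0.022908376529812813) 0.03942355611875725
side twin ((0.49657347798347473, 0.07635623961687088), 0.023656407371163368) 0.03951384243965649
t 9.92 pos [0.5068 0.2956 0.1489] q6 -1.06 cur yaw 168.41 tilt [-3.e-04 -3.e-04 -1.e+00] F [ 0.5 -0.9 -0.3] w 0.0615
delta [11.39 -0.27 -0.07] turn 0.21
```

View pics/c3.png

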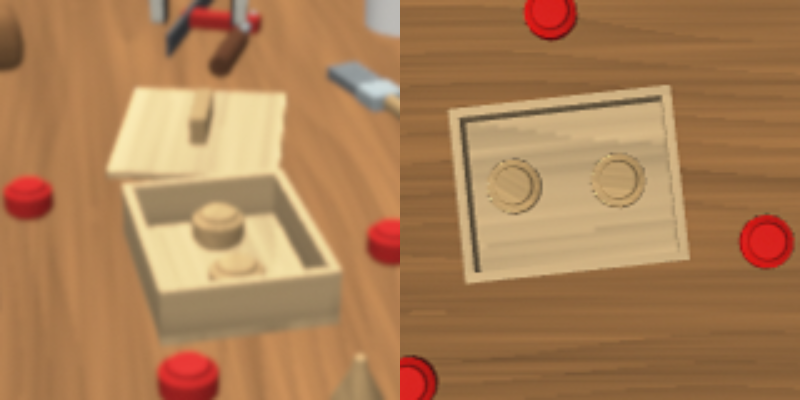

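Call:
step_arm(deltas=[[1, -0.2, -0.1, 0.2, 0.3], [2.5, -0.2, -0.1, 0.2, 0.3], [4, -0.2, -0.1, 0.2, 0.3], [5.5, -0.2, -0.1, 0.2, 0.3], [7, -0.2, -0.1, 0.2, 0.3], [8.5, -0.2, -0.1, 0.2, 0.3], [10, -0.2, -0.1, 0.2, 0.3], [11, -0.2, -0.1, 0.2, 0.3], [11.4, -0.2, -0.1, 0.2, 0.3], [11.4, -0.2, -0.1, 0.2, 0.3]])

```text
t: 10.75
eef_pos: [0.5081, 0.2972, 0.0337]
ee_rot: [1.038, 1.569, -2.31]
force: [-0.6, 1.1, 0.1]
width: 0.0612
```

Call:
step_arm(deltas=[[0, 0, 0, 0, 0.4], [0, 0, 0, 0, 0.5], [0, 0, 0, 0, 0.6], [0, 0, 0, 0, 0.7], [0, 0, 0, 0, 0.8], [0, 0, 0, 0, 0.9], [0, 0, 0, 0, 1], [0, 0, 0, 0, 1], [0, 0, 0, 0, 1], [0, 0, 0, 0, 1]], squeeze=35)

```text
t: 11.58
eef_pos: [0.5085, 0.2981, 0.035]
ee_rot: [-2.518, 1.571, 0.417]
force: [-1.8, 0.9, 3.0]
width: 0.0179
```

```bash
python3 -c "
from h import *
go(.498,.0295,.15,5.5)"
```

```text
t 11.58 pos [0.5085 0.2981 0.035 ] q6 -1.07 cur yaw 168.2 tilt [ 1.e-04  1.e-04 -1.e+00] F [-1.8  0.9  3. ] w 0.0179
delta [-11.5   26.5   -4.47] turn -17.3
```

Call:
step_arm(deltas=[[-0.3, 0, 0, 0, 1], [-1, 0, 0, 0, 1], [-2, 0, 0, 0, 1], [-3.5, 0, 0, 0, 1], [-5, 0, 0, 0, 1], [-6.5, 0, 0, 0, 1], [-8, 0, 0, 0, 1], [-9.3, 0, 0, 0, 1], [-10, 0.7, -0.1, 0, 1], [-10, 1.5, -0.3, 0, 1]])

```text
t: 12.42
eef_pos: [0.5089, 0.2832, 0.1371]
ee_rot: [-2.17, 1.567, 0.767]
force: [1.0, 0.7, -3.4]
width: 0.0177
```

Call:
step_arm(deltas=[[0, 1.5, -0.2, -1, 1], [0, 3.5, -0.5, -2, 1], [0, 5.5, -0.9, -4, 1], [0, 7.5, -1.2, -6, 1], [0, 9.5, -1.5, -8, 1], [0, 11.5, -1.9, -10, 1], [0, 13.5, -2.2, -12, 1], [0, 15.5, -2.6, -14, 1], [0, 17.5, -2.9, -16, 1], [0, 19, -3.2, -17.3, 1]])

```text
t: 13.25
eef_pos: [0.4994, 0.0878, 0.1341]
ee_rot: [0.263, 1.569, -2.782]
force: [0.5, 0.5, -3.4]
width: 0.0177
```

```bash
python3 -c "
from h import *
go(.498,.0295,.14,5.5)"
```

```text
t 13.25 pos [0.4994 0.0878 0.1341] q6 -0.46 cur yaw -174.45 tilt [-1.8e-03 -7.0e-04 -1.0e+00] F [ 0.5  0.5 -3.4] w 0.0177
delta [-0.59  5.78  0.7 ] turn 0.05
```

Call:
step_arm(deltas=[[0, 1.5, 0.2, 0, 1], [0, 3, 0.4, 0, 1], [0, 4.3, 0.6, 0, 1], [0, 5.2, 0.7, 0, 1], [0, 5.5, 0.7, 0, 1], [0, 5.5, 0.7, 0, 1], [0, 5.5, 0.7, 0, 1], [0, 5.5, 0.7, 0, 1], [0, 5.5, 0.7, 0, 1], [0, 5.5, 0.7, 0, 1]])

```text
t: 14.08
eef_pos: [0.4991, 0.0353, 0.1348]
ee_rot: [-0.149, 1.571, 3.09]
force: [0.9, 0.3, -3.2]
width: 0.0179
```

```bash
cat > chk2.py <<'E'
from h import *
go(.498,.0295,.08,5.5)
for c in ['top','side']:
    f=grab_frame(c); save(f,c+'4.png'); w=cloud(f)
    m=(np.hypot(w[...,0]-.498,w[...,1]-.03)<.15)&(w[...,2]>.106)&(w[...,2]<.122); p=w[m]
    if len(p)>20:
        print(c,len(p),cv2.minAreaRect(p[:,:2].astype(np.float32)),p.min(0),p.max(0),np.percentile(p[:,2],[5,50,95]))
        A=np.c_[p[:,:2]-[.498,.0295],np.ones(len(p))]; print('plane',np.linalg.lstsq(A,p[:,2],rcond=None)[0])
cv2.imwrite('pics/c4.png',np.hstack([cv2.resize(cv2.imread('pics/side4.png')[100:260,180:340],None,fx=2.5,fy=2.5),cv2.resize(cv2.imread('pics/top4.png')[140:300,200:360],None,fx=2.5,fy=2.5)]))
E
python3 chk2.py
```

```text
t 14.08 pos [0.4991 0.0353 0.1348] q6 -0.37 cur yaw -174.46 tilt [-0.  0. -1.] F [ 0.9  0.3 -3.2] w 0.0179
delta [5.48 0.57 0.17] turn 0.04
top 3480 ((0.49817225337028503, 0.036019451916217804), (0.16601502895355225, 0.20581740140914917), 5.548255443572998) [ 0.40724176 -0.0732922   0.10684401] [0.58986021 0.13172569 0.12189544] [0.11073898 0.11399173 0.11708259]
plane [-0.00151821 -0.00173114  0.11388122]
side 3328 ((0.49794620275497437, 0.038561366498470306), (0.16750797629356384, 0.21208739280700684), 5.546945571899414) [ 0.40529019 -0.07346811  0.10601771] [0.58912492 0.15117752 0.12199959] [0.11028549 0.11369794 0.11521404]
plane [0.0009271  0.007694   0.11364412]
```

View pics/c4.png

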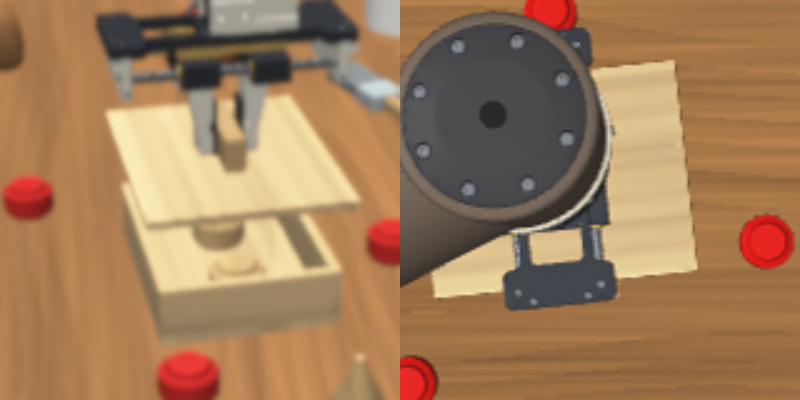

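Call:
step_arm(deltas=[[0, 0.4, 0.1, 0, 1], [0.3, 0.65, 0.1, 0, 1], [1, 0.65, 0.1, 0, 1], [2, 0.65, 0.1, 0, 1], [3, 0.65, 0.1, 0, 1], [3.9, 0.65, 0.1, 0, 1], [4.5, 0.65, 0.1, 0, 1], [4.9, 0.65, 0.1, 0, 1], [5.2, 0.65, 0.1, 0, 1], [5.4, 0.65, 0.1, 0, 1]])

```text
t: 15.02
eef_pos: [0.4987, 0.0282, 0.0804]
ee_rot: [0.499, 1.57, -2.546]
force: [-0.8, -0.2, -3.2]
width: 0.0177
```

```bash
python3 -c "
from h import *
go(.499,.0287,.079,5.5)
f=grab_frame('side');save(f,'side5.png')
cv2.imwrite('pics/c5.png',cv2.resize(cv2.imread('pics/side5.png')[120:260,190:350],None,fx=4,fy=4))"
```

```text
t 15.02 pos [0.4987 0.0282 0.0804] q6 -0.35 cur yaw -174.49 tilt [-4.e-04 -2.e-04 -1.e+00] F [-0.8 -0.2 -3.2] w 0.0177
delta [ 0.14 -0.04 -0.03] turn 0.01
```

View pics/c5.png

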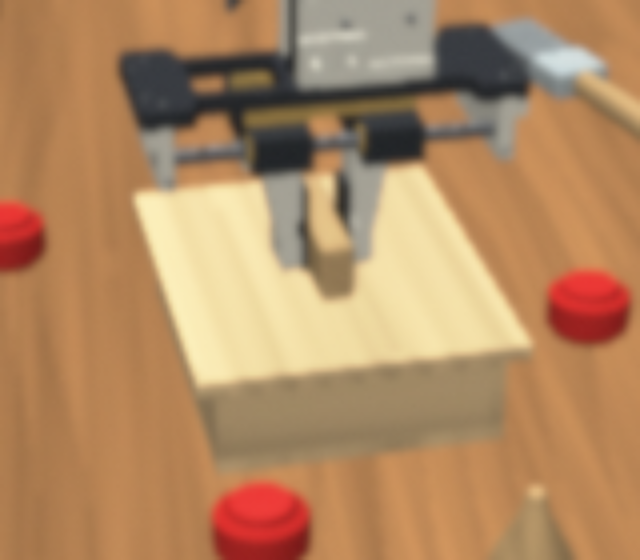

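Lid hovers about 1 mm over the rim, aligned with the box. Lower the rest and release.

Call:
step_arm(deltas=[[0.05, 0, 0, 0, 1], [0.1, 0, 0, 0, 1], [0.14, 0, 0, 0, 1], [0.14, 0, 0, 0, 1], [0.14, 0, 0, 0, 1], [0.14, 0, 0, 0, 0.75], [0.14, 0, 0, 0, 0.7], [0.14, 0, 0, 0, 0.6], [0.14, 0, 0, 0, 0.5], [0.14, 0, 0, 0, 0.5]])

```text
t: 15.9
eef_pos: [0.4989, 0.0283, 0.0796]
ee_rot: [-2.963, 1.57, 0.275]
force: [0.5, -0.2, -0.1]
width: 0.04
```

```bash
python3 -c "
from h import *
go(.499,.0287,.2,5.5)"
```

```text
t 15.9 pos [0.4989 0.0283 0.0796] q6 -0.35 cur yaw -174.5 tilt [ 4.e-04  1.e-04 -1.e+00] F [ 0.5 -0.2 -0.1] w 0.04
delta [-12.04  -0.04  -0.02] turn 0.0
```

Call:
step_arm(deltas=[[-0.5, 0, 0, 0, 0.5], [-1.5, 0, 0, 0, 0.5], [-3, 0, 0, 0, 0.5], [-5, 0, 0, 0, 0.5], [-7, 0, 0, 0, 0.5], [-9, 0, 0, 0, 0.5], [-11, -1, 0, 0, 0.5], [-12, -3, 0, 0, 0.5], [-12, -6, 0, 0, 0.5], [-12, -9, 0, 0, 0.5]])

```text
t: 16.73
eef_pos: [0.4904, 0.1186, 0.2018]
ee_rot: [-2.672, 1.567, 0.564]
force: [0.9, 0.5, -0.1]
width: 0.0436
```

Call:
step_arm(deltas=[[0, -3, 0, 0, 0.5], [0, -6, 0, 0, 0.5], [0, -9, 0, 0, 0.5], [0, -12, 0, 0, 0.5], [0, -15, 0, 0, 0.5], [0, -18, 0, 0, 0.5], [0, -20, 0, 0, 0.5], [0, -20, 0, 0, 0.5], [0, -20, 0, 0, 0.5], [0, -20, 0, 0, 0.5]])

```text
t: 17.57
eef_pos: [0.4708, 0.3167, 0.2]
ee_rot: [-2.573, 1.571, 0.664]
force: [-0.2, -0.2, -0.4]
width: 0.044
```

```bash
sed -i 's/>.106)/>.05)/; s/<.122)/<.066)/; s/4.png/6.png/g' chk2.py; python3 chk2.py; python3 - <<'E'
import cv2;import numpy as np
E
```

```text
t 17.57 pos [0.4708 0.3167 0.2   ] q6 -0.84 cur yaw -174.48 tilt [ 1.e-04  1.e-04 -1.e+00] F [-0.2 -0.2 -0.4] w 0.044
delta [12.   28.85  0.05] turn 0.02
top 7619 ((0.4980262219905853, 0.02904636412858963), (0.16631752252578735, 0.20607101917266846), 5.502105712890625) [ 0.40601484 -0.08122406  0.05075526] [0.5897589  0.13854447 0.06576038] [0.05468367 0.05800848 0.06145238]
plane [ 5.44984188e-05 -8.97538738e-04  5.80160813e-02]
side 3796 ((0.4967230558395386, 0.03175178915262222), (0.1669907569885254, 0.21325421333312988), 5.192707061767578) [ 0.40490732 -0.08031446  0.05001446] [0.58878336 0.14018145 0.06597293] [0.05491957 0.05792428 0.05965378]
plane [0.00050337 0.00715559 0.05787853]
```

View pics/c6.png

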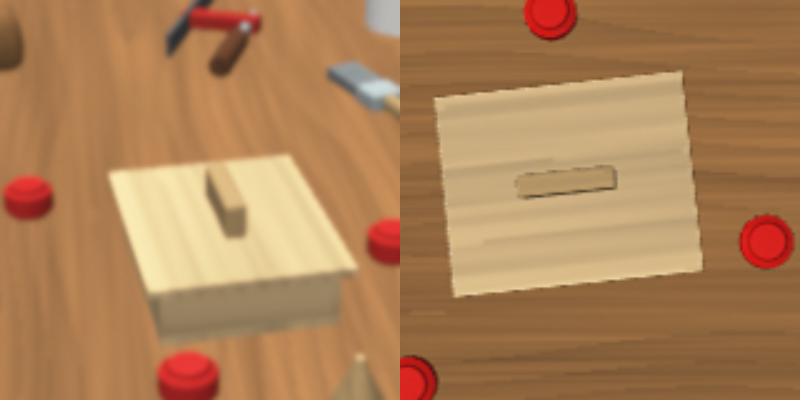

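The lid sits flat: its top is at 58.0 mm as it should be, it is centred within about 1 mm, and its yaw is 5.5°.

```bash
python3 -c "
from h import *
print(job_done())"
```

```text
the job is handed in; nothing more can be done
None
```

The light-wood bun foot is in the box beside its twin and the lid is on the rim. I handed the job in at about 17.7 s of the 51 s allowed.

- **Foot:** I took the plain-wood low piece at pixel (384, 254) in the top view. I left the red and turquoise look-alikes and the two tall pieces alone. Before closing the box, the cameras showed it upright at (0.502, -0.012), within 1–2 mm of the intended spot. The twin was still in place and upright.
- **Lid:** After release, the top camera put the lid top at 58.0 mm, the expected height. It was level to within about 0.1 mm over its length. Its centre was (0.498, 0.029) with yaw 5.5°, against the box at (0.498, 0.029) and 5.6°.

**Disagreement:** the side camera's fit gave lid y about 3 mm larger, with a slope of 0.007 along y. It had shown the same offset and a similar slope while the lid hung level, so I put it down to that camera's calibration. Nothing else disagreed, and the forces I read at the end of each move stayed under about 4 N.

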